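Fold the tin guide away under the ledge

ROBOT

A 6-joint arm with a two-finger parallel gripper is mounted at the origin on the work surface. World frame = base frame: x ahead of the robot, y to its left, z up, the work surface at z = 0. Lengths are in m, angles in rad, forces in N, time in s.
With the tool pointing down it reaches from about 0.35 to 0.775 m from the base axis. Payload 7.3 kg.
Tool frame: the origin (TCP) lies at the very end of the fingers, on their centre line; the grasp point (between the pads) lies 19 mm behind it; z points along the fingers, y is the line along which they close (so a half turn about z gives the same grasp; the last joint's range is limited). The gripper opens to 92 mm and grips with 3 to 60 N. Pads are 19 mm wide; open, the fingers measure 130 mm over their backs; the gripper's body (75 mm by 190 mm) begins 47 mm behind the grasp point.
Start: joints at [-1.298, 0.342, 1.524, -0, 1.275, -0.146], TCP at [0.214, -0.48, 0.227] pointing down, gripper open.
Joint ranges: [-2.53, 2.53], [-0.77, 2.02], [0.04, 2.7], [-1, 4.14], [0.28, 2.66], [-3.11, 3.11]. Speed limits (rad/s): [2.57, 2.57, 3.14, 3.14, 3.14, 3.14].

INTERFACE

Orientations are given as [roll, pitch, yaw] about the fixed x, y, z axes, in that order (R = Rz(yaw) Ry(pitch) Rx(roll)).
In Python, from cell import robot gives the robot as it stands. The module is installed in compiled form; this text tells all that it offers.
- The arm moves only by the tool arm_command, never from a script. Its argument "moves" is a list of rows, each a list of 3 entries, a list of its own where there are three numbers: the shift along the tool's x, y, z in m, then the turn, a rotation vector about the tool's x, y, z in rad, then the finger opening in m, from 0 to 0.0918. In form: [[[dx, dy, dz], [ax, ay, az], claw], ...]. A call has exactly 5 rows; each row is the pose to reach, as a shift and turn from the pose commanded when the call began, along the tool's axes at that moment; what a row does not reach only later rows make up. A row lasts 1/10 s, in which the tool goes at most 50 mm and 8.59 degrees, less where a joint would pass 70% of its speed; a pose out of reach is approached as far as the arm can. A call with a gripper value outside its range is refused whole. The fingers move at their own pace and stop on an object; "squeeze" is the grip in N (left out, the last holds). Time passes only in rows, so rows that repeat a pose let the fingers close, or fill a call up. It gives the time, the measured TCP pose, the force, the opening and the grip force at its end, in the units of the state.
- robot.observe(): the state, without advancing time (a new reading comes with each control period).
- robot.read_camera(name): name is "side" or "top"; returns the picture (400x640x3 uint8, red, green, blue); there is no depth.
- robot.camera_model(name): a dict with "fx", "fy", "cx", "cy" (pixels), "R" (3x3) and "t" (3): a world point X has camera coordinates R X + t. Camera axes: x right, y down, z forward; pixel columns grow to the right and rows downward; lengths in m; the calibration is good to about 2 mm. A picture is of the moment at which its call begins. camera_model takes no time and is no camera call.
- robot.hand_in(): hands the job in; it is judged then, once.
The state is a dict: "time": time; "qpos": joint angles; "qvel": joint speeds; "joint_efforts": joint torques, N m; "tool_pos": TCP position; "tool_rot": TCP orientation; "contact_force": force on the tool from outside, world axes, zero at the start; "torque": the same for the moment, N m; "opening": finger opening in m; "grip_force": force on a finger pad.
Only numpy, scipy, OpenCV 4.12 (cv2) and the standard library are available. Lean on these libraries where they do the work, as an engineer would, in place of code of your own. Each camera call takes 0.05 s, during which the arm holds its last target. There are 200 camera calls.

TASK

Packing is over: fold the jointed tin guide away, segment by segment from its free end. First fold the end segment fully back along the middle one, then the middle one (with it) fully back along the first, and last swing the folded guide in under the ledge until it clicks past the catch, fully home. Leave the tins, bowl, lids, jar and spatula where they are.

Things in the scene. Friction and masses are not known exactly. Their poses are not given: they have to be found in the camera images.
- frame: Fixed steel frame of the guide; place and yaw vary. Origin: on the table under the fixed pivot; its -x side faces the robot. Put away, the guide lies along frame -y from the pivot. Grey catch block, 50 x 30 x 30 mm high, at frame x 0, y -245 mm. The ledge overhead stands on two 18 mm round legs at frame x 5, y 80 and -310 mm.
- pivot (a point): Top centre of the fixed pivot post (16 mm diameter, frame x 0, y 0, top at z 80 mm), about which the first segment turns. It stands under the ledge.
- ledge_edge (a point): Middle of the lower edge, robot's side, of the ledge above the stowed guide (frame x -32, y -115 mm). Ledge: frame x -32 to 23, y -345 to 115 mm, z 220 to 234 mm, two 22 mm high tins fixed on it. It bars a vertical gripper from the last part of the folding: come in tilted about 30 degrees, the gripper leaning back towards frame -x.
- near_post (a point): Top centre of the hinge post between first and middle segment, 180 mm from the pivot: round, upright, with a freely turning sleeve, 16 mm diameter, top at z 80 mm. First segment: flat bar 22 mm wide, z 15 to 23 mm, from the pivot to 36 mm past this post; a pin under its nose, 210 mm from the pivot, works in the catch. Push here to swing the folded guide home.
- mid_post (a point): Top centre of the hinge post that joins the middle and the end segment, 140 mm from near_post; same post, top at z 80 mm. Middle segment: flat bar 22 mm wide, z 24 to 32 mm. Once folded this post is 40 mm from the pivot. Push or lightly grip here to fold the middle segment.
- end_post (a point): Top centre of the post at the guide's free end, 100 mm from mid_post; same post, top at z 80 mm. End segment: flat bar 22 mm wide, z 33 to 41 mm. Once folded this post is 40 mm from near_post. Push or lightly grip here to fold the end segment. Only the posts stand above z 41 mm.
- near_seg (a joint): Angle of the first segment (rad): 0 = home under the ledge (firm stop), grows as it swings out to the robot, clockwise from above; it closes anticlockwise. Stays where left; friction 1.1 N m (about 6 N at near_post). A sprung catch adds several newtons at near_post between about 0.08 and 0.04 rad; past it the segment is held home.
- mid_seg (a joint): Angle of the middle segment (rad): 0 = folded back along the first (a firm stop), grows as it opens anticlockwise seen from above; so it closes clockwise. Stays where it is left; friction 0.45 N m.
- far_seg (a joint): Angle of the end segment (rad): 0 = folded back along the middle one (a firm stop), grows as it opens anticlockwise seen from above; so it closes clockwise. Stays where it is left; friction 0.08 N m. Pushed hard past its stop it begins to turn the middle segment.
- tin_a: Bystander, loose: low blue tin, 60 mm across, 26 mm high, standing beside the guide. Origin: centre of its underside.
- tin_b: Bystander, loose: low blue tin, 60 mm across, 26 mm high, standing beside the guide. Origin: centre of its underside.
- bowl: Bystander, loose: white plastic bowl, 150 mm across, 70 mm high. Origin: centre of its underside.
- spatula: Bystander, loose: spatula lying flat. Origin: centre of its underside (near its middle).
- lids: Bystander, loose: pile of brass-coloured tin lids, 64 mm across, 23 mm high. Origin: centre of its underside.
- jar: Bystander, loose: jar, 60 mm across, 85 mm high. Origin: centre of its underside.

How it is judged:
By the outcome, as a careful person would: the job done as asked, in the order asked, and still so for the second after the job is handed in, with the robot touching nothing.
It also fails if it takes over 69 s, if anything falls off the work surface, if the arm or the gripper's body presses on something with over 40 N, if the wrist force passes 120 N, or if a joint passes its speed limit or range.

## Working session

There is one attempt and no reset: what is moved stays moved. The work goes in short steps, Python scripts to look and compute and a tool call to move; the robot and the scene stay as the last step left them, time stands still between calls to the robot, and variables do not carry over. Pictures are saved under pics/ and viewed, at most 10 in all, crops included, and the job is handed in when it is done.

Besides the shell and the picture viewer there is one more tool, called after ">>>" by a JSON object that holds its "method" and its "body", one argument or row to a line. arm_command: Moves the arm, as the interface text tells. Its arguments: {"type":"object","properties":{"moves":{"type":"array"},"squeeze":{"type":"number"}},"required":["moves"]}

```bash
mkdir -p pics; python3 - <<'E'
from cell import robot
import cv2
for n in("top","side"):
    cv2.imwrite(f"pics/{n}0.png",robot.read_camera(n)[:,:,::-1]); m=robot.camera_model(n); print(n,m)
s=robot.observe(); print(s)
E
```

```text
top {'fx': 379.12100143411135, 'fy': 379.12100143411135, 'cx': 325.6278895601602, 'cy': 199.9662028437457, 'R': array([[ 0.00471519, -0.99977571,  0.02064688],
       [-0.99646805, -0.00642866, -0.08372637],
       [ 0.08384033, -0.02017918, -0.99627486]]), 't': array([-0.01713054,  0.53083907,  1.23952524])}
side {'fx': 460.0367433507562, 'fy': 460.0367433507562, 'cx': 318.6591672485569, 'cy': 207.8787733873825, 'R': array([[-0.69067249, -0.72314245, -0.00604178],
       [-0.47641701,  0.46127893, -0.74849755],
       [ 0.5440573 , -0.51408826, -0.66311003]]), 't': array([0.35603873, 0.34132549, 1.16040754])}
{'time': 0.1, 'qpos': array([-1.29800836e+00,  3.42643296e-01,  1.52491802e+00, -8.63389875e-06,
        1.27542466e+00, -1.46003156e-01]), 'qvel': array([-0.00105694, -0.00179257, -0.00284554,  0.00041025, -0.0001904 ,
        0.00096083]), 'joint_efforts': array([ 2.10190083e-03, -4.32003665e+01, -2.44694388e+01,  7.19562708e-02,
        5.26588317e-02, -5.67088205e-05]), 'tool_pos': array([ 0.21341022, -0.47926269,  0.22612075]), 'tool_rot': array([-3.14021296e+00, -1.94538404e-04,  4.18793507e-01]), 'contact_force': array([1.03412341, 0.44871628, 0.94867326]), 'torque': array([ 0.00319746, -0.03493438,  0.01448716]), 'grip_force': 0.0, 'opening': 0.09166277589001418}
```

View pics/top0.png

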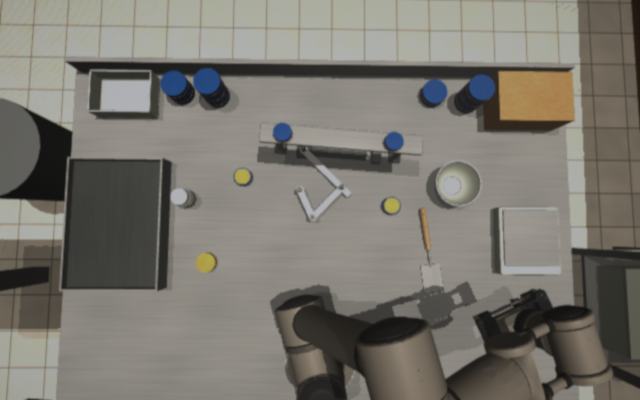

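View pics/side0.png

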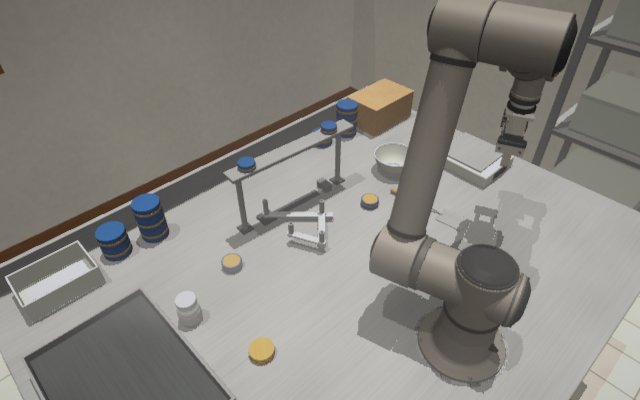

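Top: ledge from (262,135) to (421,145), pivot near (305,152), near_post about (345,189), mid_post (312,217), end_post (300,190), tins at (243,177) and (391,205). The side view agrees. I'll enlarge both.

```bash
python3 - <<'E'
import cv2
a=cv2.imread("pics/top0.png")[110:230,250:430]; cv2.imwrite("pics/topc.png",cv2.resize(a,None,fx=4.4,fy=4.4,interpolation=cv2.INTER_CUBIC))
a=cv2.imread("pics/side0.png")[120:260,210:390]; cv2.imwrite("pics/sidec.png",cv2.resize(a,None,fx=4.2,fy=4.2,interpolation=cv2.INTER_CUBIC))
E
```

```text
(no output)
```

View pics/topc.png

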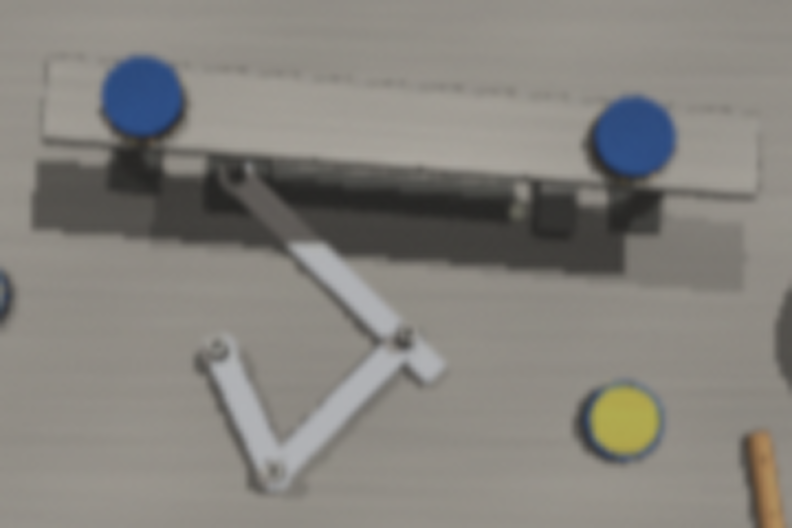

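View pics/sidec.png

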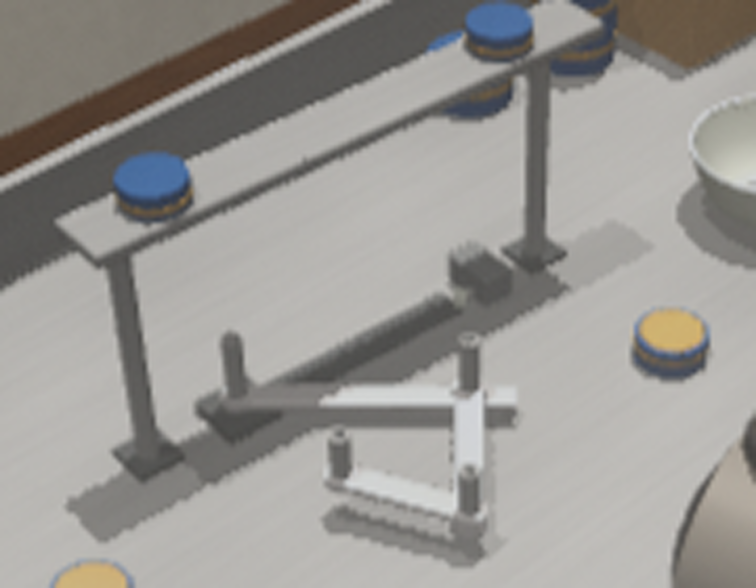

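Top crop post tops: pivot (236,174), near (404,336), mid (275,467), end (218,349). Side crop post tops: pivot (231,338), near (470,341), mid (470,472), end (340,436). Next I triangulate.

```bash
cat > h.py <<'E'
import numpy as np, cv2
from cell import robot
from scipy.optimize import least_squares
def P(n):
    m=robot.camera_model(n); K=np.array([[m["fx"],0,m["cx"]],[0,m["fy"],m["cy"]],[0,0,1]]); return K,m["R"],m["t"]
def onz(n,u,z):
    K,R,t=P(n); d=R.T@np.linalg.inv(K)@[*u,1]; c=-R.T@t; return c+d*(z-c[2])/d[2]
def tri(ut,us):
    A=[K@np.c_[R,t] for K,R,t in(P("top"),P("side"))]
    X=cv2.triangulatePoints(A[0],A[1],np.array(ut,float).reshape(2,1),np.array(us,float).reshape(2,1)); return (X[:3]/X[3]).ravel()
def proj(n,X):
    K,R,t=P(n); p=K@(R@np.asarray(X)+t); return p[:2]/p[2]
T=lambda c:((c[0]+.5)/4.4-.5+250,(c[1]+.5)/4.4-.5+110)
S=lambda c:((c[0]+.5)/4.2-.5+210,(c[1]+.5)/4.2-.5+120)
E
python3 - <<'E'
from h import *
np.set_printoptions(precision=4,suppress=True)
d=dict(pivot=((236,174),(231,338)),near=((404,336),(470,341)),mid=((275,467),(470,472)),end=((218,349),(340,436)))
Q={}
for k,(a,b) in d.items():
    Q[k]=onz("top",T(a),.08); print(k,tri(T(a),S(b)),Q[k],onz("side",S(b),.08))
n=np.linalg.norm
print(n(Q["near"]-Q["pivot"]),n(Q["mid"]-Q["near"]),n(Q["end"]-Q["mid"]))
# ledge edge z 220 robot's side; ends
for c in ((43,143),(754,197)): print("ledge lower/upper edge",onz("top",T(c),.220),onz("top",T(c),.234))
for c in ((46,57),(760,110)): print("ledge back",onz("top",T(c),.234))
for c in((98,264),(604,28)):print("side ledge",onz("side",S(c),.22))
print("tins",onz("top",(243,177),.026),onz("top",T((624,421)),.026),"bowl",onz("top",(458,184),.07))
E
```

```text
pivot [0.6908 0.0625 0.087 ] [0.6892 0.0596 0.08  ] [0.7003 0.0596 0.08  ]
near [ 0.5698 -0.0638  0.0838] [ 0.5712 -0.0632  0.08  ] [ 0.5723 -0.0675  0.08  ]
mid [0.4746 0.0284 0.0767] [0.4757 0.0295 0.08  ] [0.4713 0.0299 0.08  ]
end [0.561  0.0716 0.081 ] [0.5607 0.0713 0.08  ] [0.562  0.0712 0.08  ]
0.17031328087275346 0.1330753562431812 0.0947650690034471
ledge lower/upper edge [0.6775 0.1782 0.22  ] [0.6742 0.176  0.234 ]
ledge lower/upper edge [ 0.6464 -0.2813  0.22  ] [ 0.6435 -0.2774  0.234 ]
ledge back [0.7299 0.1752 0.234 ]
ledge back [ 0.7001 -0.2822  0.234 ]
side ledge [0.6862 0.1701 0.22  ]
side ledge [ 0.6536 -0.2926  0.22  ]
tins [0.6054 0.2607 0.026 ] [ 0.5142 -0.2332  0.026 ] bowl [ 0.5816 -0.4416  0.07  ]
```

```bash
cat >> h.py <<'E'
from scipy.spatial.transform import Rotation as Ro
def model(p):
    o=np.array([p[0],p[1]]); e=lambda a:np.array([np.cos(a),np.sin(a)])
    d1=p[2]-np.pi/2-p[3]; d2=d1+np.pi+p[4]; d3=d2+np.pi+p[5]
    n=o+.18*e(d1); m=n+.14*e(d2); f=m+.1*e(d3)
    L=lambda x,y:o+x*e(p[2])+y*e(p[2]+np.pi/2)
    return dict(pivot=o,near=n,mid=m,end=f,l1=L(-.032,.115),l2=L(-.032,-.345))
def fit(top,side,p0=(.7,.06,-.07,.7,1.6,1.2)):
    def r(p):
        M=model(p); o=[]
        for n,d in(("top",top),("side",side)):
            for k,u in d.items(): o+=list(proj(n,[*M[k],.22 if k[0]=="l" else .08])-u)
        return o
    s=least_squares(r,p0,loss="soft_l1"); return s.x,np.array(r(s.x)).reshape(-1,2)
def rows(*W):
    """W: 5 waypoints (x,y,z,pitch,yaw,claw) world; prints rows from measured pose"""
    s=robot.observe(); R=Ro.from_euler("xyz",s["tool_rot"]); o=[]
    W=list(W)+[W[-1]]*(5-len(W))
    for w in W:
        d=R.inv().apply(np.array(w[:3])-s["tool_pos"]); a=(R.inv()*Ro.from_euler("xyz",[np.pi,w[3],w[4]])).as_rotvec()
        o.append([[round(float(v),3) for v in d],[round(float(v),2) for v in a],w[5]])
    print("t",round(s["time"],2),s["tool_pos"].round(4),s["tool_rot"].round(3),"F",s["contact_force"].round(1)); print(o)
E
python3 - <<'E'
from h import *
np.set_printoptions(precision=4,suppress=True)
top={k:T(v) for k,v in dict(near=(404,336),mid=(275,467),end=(218,349),l1=(43,143),l2=(754,197)).items()}
side={k:S(v) for k,v in dict(pivot=(231,338),near=(470,341),mid=(470,472),end=(340,436),l1=(98,264)).items()}
p,r=fit(top,side); print(p); print(r); print(model(p))
rows(*[(.214+.351*f,-.48+.61*f,.227,-.5236*f,.419-.487*f,0.) for f in np.arange(1,6)/20])
E
```

```text
[ 0.7017  0.0597 -0.069   0.7291  1.6124  1.1831]
[[ 0.849  -0.5025]
 [-0.2246  1.49  ]
 [-0.0674 -0.4026]
 [ 0.5477 -0.0682]
 [ 0.3331  0.1405]
 [-0.3066 -0.1948]
 [-0.4605  0.1506]
 [ 0.0095  0.1013]
 [-0.1147  0.0579]
 [-0.1217  2.3679]]
{'pivot': array([0.7017, 0.0597]), 'near': array([ 0.5728, -0.0659]), 'mid': array([0.471 , 0.0302]), 'end': array([0.562 , 0.0716]), 'l1': array([0.6777, 0.1767]), 'l2': array([ 0.646 , -0.2822])}
t 0.1 [ 0.2134 -0.4793  0.2261] [-3.14  -0.     0.419] F [1.  0.4 0.9]
[[[0.029, -0.02, -0.001], [-0.0, 0.03, 0.02], 0.0], [[0.057, -0.041, -0.001], [-0.0, 0.05, 0.05], 0.0], [[0.086, -0.061, -0.001], [-0.0, 0.08, 0.07], 0.0], [[0.114, -0.082, -0.001], [-0.01, 0.1, 0.1], 0.0], [[0.142, -0.103, -0.001], [-0.01, 0.13, 0.12], 0.0]]
```

```bash
python3 - <<'E'
from h import *
rows(*[(.214+.351*f,-.48+.605*f,.227-.05*f,-.5236*f,.419-.488*f,0.) for f in np.arange(1,6)/15])
E
```

```text
t 0.1 [ 0.2134 -0.4793  0.2261] [-3.14  -0.     0.419] F [1.  0.4 0.9]
[[[0.038, -0.026, 0.002], [-0.0, 0.03, 0.03], 0.0], [[0.076, -0.054, 0.006], [-0.0, 0.07, 0.06], 0.0], [[0.114, -0.081, 0.009], [-0.01, 0.1, 0.1], 0.0], [[0.151, -0.108, 0.013], [-0.01, 0.14, 0.13], 0.0], [[0.189, -0.136, 0.016], [-0.02, 0.17, 0.16], 0.0]]
```

>>> {"method": "arm_command", "body": {
  "moves": [
    [[0.038,-0.026,0.002],[0,0.03,0.03],0.0],
    [[0.076,-0.054,0.006],[0,0.07,0.06],0.0],
    [[0.114,-0.081,0.009],[-0.01,0.1,0.1],0.0],
    [[0.151,-0.108,0.013],[-0.01,0.14,0.13],0.0],
    [[0.189,-0.136,0.016],[-0.02,0.17,0.16],0.0]
  ],
  "squeeze": 10
}}

```text
time: 0.6
tool_pos: [0.3313, -0.277, 0.2103]
tool_rot: [3.136, -0.172, 0.257]
contact_force: [0.7, 0.3, 0.7]
opening: 0.0564
grip_force: 0.0
```

```bash
python3 - <<'E'
from h import *
rows(*[(.214+.351*f,-.48+.605*f,.227-.05*f,-.5236*f,.419-.488*f,0.) for f in np.arange(6,11)/15])
E
```

```text
t 0.6 [ 0.3313 -0.277   0.2103] [ 3.136 -0.172  0.257] F [0.7 0.3 0.7]
[[[0.031, -0.032, 0.009], [-0.0, 0.04, 0.03], 0.0], [[0.063, -0.065, 0.017], [-0.01, 0.07, 0.06], 0.0], [[0.095, -0.098, 0.026], [-0.02, 0.11, 0.1], 0.0], [[0.127, -0.131, 0.035], [-0.03, 0.14, 0.13], 0.0], [[0.158, -0.164, 0.043], [-0.04, 0.18, 0.16], 0.0]]
```

Tracking is good.

>>> {"method": "arm_command", "body": {
  "moves": [
    [[0.031,-0.032,0.009],[0,0.04,0.03],0.0],
    [[0.063,-0.065,0.017],[-0.01,0.07,0.06],0.0],
    [[0.095,-0.098,0.026],[-0.02,0.11,0.1],0.0],
    [[0.127,-0.131,0.035],[-0.03,0.14,0.13],0.0],
    [[0.158,-0.164,0.043],[-0.04,0.18,0.16],0.0]
  ]
}}

```text
time: 1.1
tool_pos: [0.4473, -0.0768, 0.1941]
tool_rot: [3.138, -0.354, 0.093]
contact_force: [1.7, -0.5, -0.4]
opening: 0.0163
grip_force: 0.0
```

```bash
python3 - <<'E'
from h import *
rows(*[(.214+.351*f,-.48+.605*f,.227-.05*f,-.5236*f,.419-.488*f,0.) for f in np.arange(11,16)/15])
E
```

```text
t 1.1 [ 0.4473 -0.0768  0.1941] [ 3.138 -0.354  0.093] F [ 1.7 -0.5 -0.4]
[[[0.025, -0.038, 0.013], [-0.01, 0.03, 0.03], 0.0], [[0.049, -0.076, 0.025], [-0.02, 0.06, 0.06], 0.0], [[0.073, -0.114, 0.038], [-0.03, 0.1, 0.09], 0.0], [[0.097, -0.152, 0.05], [-0.05, 0.13, 0.12], 0.0], [[0.121, -0.19, 0.063], [-0.07, 0.17, 0.15], 0.0]]
```

>>> {"method": "arm_command", "body": {
  "moves": [
    [[0.025,-0.038,0.013],[-0.01,0.03,0.03],0.0],
    [[0.049,-0.076,0.025],[-0.02,0.06,0.06],0.0],
    [[0.073,-0.114,0.038],[-0.03,0.1,0.09],0.0],
    [[0.097,-0.152,0.05],[-0.05,0.13,0.12],0.0],
    [[0.121,-0.19,0.063],[-0.07,0.17,0.15],0.0]
  ]
}}

```text
time: 1.6
tool_pos: [0.5528, 0.1036, 0.1774]
tool_rot: [3.135, -0.506, -0.057]
contact_force: [1.0, -1.0, 0.1]
opening: 0.0003
grip_force: 0.0
```

```bash
python3 - <<'E'
from h import *
rows(*[(.567,.125,z,-.5236,-.069,0.) for z in (.155,.13,.105,.08,.06)])
E
```

```text
t 1.6 [0.5528 0.1036 0.1774] [ 3.135 -0.506 -0.057] F [ 1.  -1.   0.1]
[[[0.0, -0.022, 0.026], [0.0, 0.02, 0.01], 0.0], [[-0.012, -0.022, 0.048], [0.0, 0.02, 0.01], 0.0], [[-0.024, -0.023, 0.069], [0.0, 0.02, 0.01], 0.0], [[-0.036, -0.023, 0.091], [0.0, 0.02, 0.01], 0.0], [[-0.046, -0.023, 0.109], [0.0, 0.02, 0.01], 0.0]]
```

>>> {"method": "arm_command", "body": {
  "moves": [
    [[-0.01,-0.002,0.02],[0,0,0],0.0],
    [[-0.022,-0.002,0.042],[0,0,0],0.0],
    [[-0.034,-0.003,0.063],[0,0,0],0.0],
    [[-0.046,-0.003,0.085],[0,0,0],0.0],
    [[-0.056,-0.003,0.103],[0,0,0],0.0]
  ]
}}

```text
time: 2.1
tool_pos: [0.5614, 0.1112, 0.0804]
tool_rot: [3.116, -0.467, -0.058]
contact_force: [-0.0, -0.4, 0.0]
opening: 0.0004
grip_force: 0.0
```

>>> {"method": "arm_command", "body": {
  "moves": [
    [[0,0,0],[0,0,0],0.0],
    [[0,0.001,0],[0,0,0],0.0],
    [[0,0.002,0],[0,0,0],0.0],
    [[0,0.003,0],[0,0,0],0.0],
    [[0,0.004,0],[0,0,0],0.0]
  ]
}}

```text
time: 2.6
tool_pos: [0.5619, 0.1071, 0.0831]
tool_rot: [3.116, -0.469, -0.058]
contact_force: [0.0, -0.1, -1.0]
opening: 0.0004
grip_force: 0.0
```

```bash
cat >> h.py <<'E'
MID=np.array([.471,.0302]); PV=np.array([.7017,.0597]); NR=np.array([.5728,-.0659])
def endpath(deg,gap=.027,z=.062):
    out=[]
    for d in deg:
        a=np.radians(d); c=MID+.1*np.array([np.cos(a),np.sin(a)]); out.append((c[0],c[1]+gap,z,-.5236,-.069,0.))
    return out
E
python3 - <<'E'
from h import *
rows(*endpath([24,18,12,6,0]))
E
```

```text
t 2.6 [0.5619 0.1071 0.0831] [ 3.116 -0.469 -0.058] F [ 0.  -0.1 -1. ]
[[[-0.009, 0.009, 0.019], [0.02, 0.05, 0.01], 0.0], [[-0.005, 0.018, 0.022], [0.02, 0.05, 0.01], 0.0], [[-0.002, 0.028, 0.023], [0.02, 0.05, 0.01], 0.0], [[0.0, 0.038, 0.025], [0.02, 0.05, 0.01], 0.0], [[0.001, 0.049, 0.025], [0.02, 0.05, 0.01], 0.0]]
```

>>> {"method": "arm_command", "body": {
  "moves": [
    [[-0.005,0,0.01],[0.01,0.03,0.01],0.0],
    [[-0.009,0,0.019],[0.02,0.05,0.01],0.0],
    [[-0.009,0.003,0.019],[0.02,0.05,0.01],0.0],
    [[-0.008,0.008,0.02],[0.02,0.05,0.01],0.0],
    [[-0.006,0.013,0.021],[0.02,0.05,0.01],0.0]
  ]
}}

```text
time: 3.1
tool_pos: [0.5749, 0.1011, 0.085]
tool_rot: [3.122, -0.478, -0.068]
contact_force: [0.5, -0.6, 1.1]
opening: 0.0008
grip_force: 0.0
```

```bash
python3 - <<'E'
from h import *
rows(*endpath([16,11,6,1,-4]))
E
```

```text
t 3.1 [0.5749 0.1011 0.085 ] [ 3.122 -0.478 -0.068] F [ 0.5 -0.6  1.1]
[[[-0.016, 0.016, 0.018], [0.02, 0.05, 0.0], 0.0], [[-0.014, 0.025, 0.019], [0.02, 0.05, 0.0], 0.0], [[-0.013, 0.033, 0.02], [0.02, 0.05, 0.0], 0.0], [[-0.012, 0.042, 0.021], [0.02, 0.05, 0.0], 0.0], [[-0.011, 0.051, 0.021], [0.02, 0.05, 0.0], 0.0]]
```

```bash
python3 - <<'E'
from h import *
s=robot.observe(); print(s["qpos"].round(3),s["contact_force"],s["torque"],s["joint_efforts"].round(1))
cv2.imwrite("pics/s2.png",cv2.resize(robot.read_camera("side")[60:290,170:450,::-1],None,fx=2.5,fy=2.5,interpolation=cv2.INTER_CUBIC))
E
```

```text
[ 0.094  0.445  1.96  -0.342  0.282  2.044] [ 0.48749116 -0.62934022  1.12534953] [0.04047081 0.31974297 0.06237465] [  0.9 -41.6 -17.5  -0.7  -1.9   0.6]
```

View pics/s2.png

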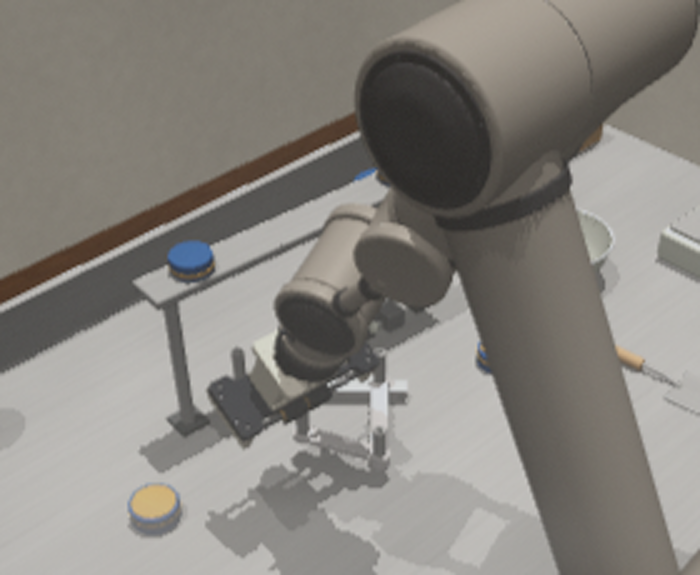

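```bash
sed -i 's/gap=.027,z=.062)/gap=.027,z=.06,tilt=-.15)/; s/z,-.5236,-.069,0.))/z,tilt,-.069,0.))/' h.py; python3 - <<'E'
from h import *
rows((.566,.108,.085,-.38,-.069,0.),(.566,.108,.085,-.25,-.069,0.),(.566,.108,.08,-.15,-.069,0.),(.566,.107,.07,-.15,-.069,0.),(.566,.107,.06,-.15,-.069,0.))
E
```

```text
t 3.15 [0.5754 0.1004 0.0852] [ 3.122 -0.478 -0.068] F [0.  0.  0.1]
[[[-0.009, -0.007, -0.005], [0.02, -0.1, -0.0], 0.0], [[-0.009, -0.007, -0.005], [0.02, -0.23, -0.0], 0.0], [[-0.011, -0.007, -0.0], [0.02, -0.33, -0.0], 0.0], [[-0.016, -0.006, 0.009], [0.02, -0.33, -0.0], 0.0], [[-0.02, -0.006, 0.018], [0.02, -0.33, -0.0], 0.0]]
```

>>> {"method": "arm_command", "body": {
  "moves": [
    [[-0.009,-0.007,-0.005],[0.02,-0.1,0],0.0],
    [[-0.009,-0.007,-0.005],[0.02,-0.23,0],0.0],
    [[-0.011,-0.007,0],[0.02,-0.33,0],0.0],
    [[-0.016,-0.006,0.009],[0.02,-0.33,0],0.0],
    [[-0.02,-0.006,0.018],[0.02,-0.33,0],0.0]
  ]
}}

```text
time: 3.65
tool_pos: [0.5656, 0.1072, 0.0583]
tool_rot: [-3.14, -0.15, -0.072]
contact_force: [-1.1, -0.1, -0.2]
opening: 0.0007
grip_force: 0.0
```

```bash
python3 - <<'E'
from h import *
rows(*endpath([25,22,18,13,8]))
E
```

```text
t 3.65 [0.5656 0.1072 0.0583] [-3.14  -0.15  -0.072] F [-1.1 -0.1 -0.2]
[[[-0.003, 0.008, -0.002], [-0.0, 0.0, -0.0], 0.0], [[-0.001, 0.013, -0.002], [-0.0, 0.0, -0.0], 0.0], [[0.002, 0.019, -0.001], [-0.0, 0.0, -0.0], 0.0], [[0.005, 0.027, -0.001], [-0.0, 0.0, -0.0], 0.0], [[0.007, 0.036, -0.001], [-0.0, 0.0, -0.0], 0.0]]
```

>>> {"method": "arm_command", "body": {
  "moves": [
    [[-0.003,0.008,-0.002],[0,0,0],0.0],
    [[-0.001,0.013,-0.002],[0,0,0],0.0],
    [[0.002,0.019,-0.001],[0,0,0],0.0],
    [[0.005,0.027,-0.001],[0,0,0],0.0],
    [[0.007,0.036,-0.001],[0,0,0],0.0]
  ]
}}

```text
time: 4.15
tool_pos: [0.5708, 0.0705, 0.0621]
tool_rot: [-3.14, -0.15, -0.072]
contact_force: [0.4, 1.5, -0.3]
opening: 0.0007
grip_force: 0.4
```

```bash
python3 - <<'E'
from h import *
rows(*endpath([3,-2,-8,-14,-20]))
E
```

```text
t 4.15 [0.5708 0.0705 0.0621] [-3.14  -0.15  -0.072] F [ 0.4  1.5 -0.3]
[[[0.0, 0.008, 0.002], [-0.0, 0.0, -0.0], 0.0], [[0.001, 0.017, 0.002], [-0.0, 0.0, -0.0], 0.0], [[0.001, 0.027, 0.002], [-0.0, 0.0, -0.0], 0.0], [[-0.0, 0.038, 0.002], [-0.0, 0.0, -0.0], 0.0], [[-0.003, 0.048, 0.002], [-0.0, 0.0, -0.0], 0.0]]
```

Pushing with a contact force of about 1.5 N.

>>> {"method": "arm_command", "body": {
  "moves": [
    [[0,0.008,0.001],[0,0,0],0.0],
    [[0.001,0.017,0.002],[0,0,0],0.0],
    [[0.001,0.027,0.002],[0,0,0],0.0],
    [[0,0.038,0.002],[0,0,0],0.0],
    [[-0.003,0.048,0.002],[0,0,0],0.0]
  ]
}}

```text
time: 4.65
tool_pos: [0.5642, 0.0224, 0.0592]
tool_rot: [-3.14, -0.149, -0.072]
contact_force: [0.4, 1.4, 0.3]
opening: 0.0003
grip_force: 0.5
```

```bash
python3 - <<'E'
from h import *
rows(*endpath([-24,-28,-32,-36,-39]))
E
```

```text
t 4.65 [0.5642 0.0224 0.0592] [-3.14  -0.149 -0.072] F [0.4 1.4 0.3]
[[[-0.001, 0.006, -0.001], [-0.0, 0.0, -0.0], 0.0], [[-0.004, 0.013, -0.001], [-0.0, 0.0, -0.0], 0.0], [[-0.007, 0.019, -0.002], [-0.0, 0.0, -0.0], 0.0], [[-0.01, 0.025, -0.002], [-0.0, 0.0, -0.0], 0.0], [[-0.013, 0.029, -0.003], [-0.0, 0.0, -0.0], 0.0]]
```

>>> {"method": "arm_command", "body": {
  "moves": [
    [[-0.001,0.006,-0.001],[0,0,0],0.0],
    [[-0.004,0.013,-0.001],[0,0,0],0.0],
    [[-0.007,0.019,-0.002],[0,0,0],0.0],
    [[-0.01,0.025,-0.002],[0,0,0],0.0],
    [[-0.013,0.029,-0.003],[0,0,0],0.0]
  ]
}}

```text
time: 5.15
tool_pos: [0.5485, -0.0049, 0.0601]
tool_rot: [-3.14, -0.148, -0.072]
contact_force: [1.2, 1.5, -1.0]
opening: 0.0005
grip_force: 0.5
```

```bash
python3 - <<'E'
from h import *
rows(*endpath([-41,-42,-43,-44,-45]))
E
```

```text
t 5.15 [ 0.5485 -0.0049  0.0601] [-3.14  -0.148 -0.072] F [ 1.2  1.5 -1. ]
[[[-0.002, 0.004, -0.0], [-0.0, 0.0, -0.0], 0.0], [[-0.003, 0.005, -0.0], [-0.0, 0.0, -0.0], 0.0], [[-0.004, 0.006, -0.001], [-0.0, 0.0, -0.0], 0.0], [[-0.005, 0.008, -0.001], [-0.0, 0.0, -0.0], 0.0], [[-0.006, 0.009, -0.001], [-0.0, 0.0, -0.0], 0.0]]
```

>>> {"method": "arm_command", "body": {
  "moves": [
    [[-0.002,0.003,0],[0,0,0],0.0],
    [[-0.003,0.005,0],[0,0,0],0.0],
    [[-0.004,0.006,0],[0,0,0],0.0],
    [[-0.005,0.008,0],[0,0,0],0.0],
    [[-0.005,0.009,0],[0,0,0],0.0]
  ]
}}

```text
time: 5.65
tool_pos: [0.5432, -0.0131, 0.0594]
tool_rot: [-3.14, -0.148, -0.072]
contact_force: [-0.1, 1.4, 1.9]
opening: 0.0006
grip_force: 0.6
```

Not yet at the stop. Continuing in 1 mm steps.

>>> {"method": "arm_command", "body": {
  "moves": [
    [[-0.001,0.001,0],[0,0,0],0.0],
    [[-0.001,0.002,0],[0,0,0],0.0],
    [[-0.002,0.003,0],[0,0,0],0.0],
    [[-0.002,0.004,0],[0,0,0],0.0],
    [[-0.002,0.004,0],[0,0,0],0.0]
  ]
}}

```text
time: 6.15
tool_pos: [0.5412, -0.016, 0.0593]
tool_rot: [-3.139, -0.149, -0.072]
contact_force: [0.7, 6.7, 2.6]
opening: 0.0003
grip_force: 3.5
```

```bash
python3 - <<'E'
from h import *
rows((.5412,.002,.06,-.12,-.069,0.),(.538,.006,.085,-.08,-.069,0.),(.52,.01,.12,-.04,-.069,0.),(.485,.02,.125,0,-.069,0.),(.45,.028,.125,0,-.069,0.))
E
```

```text
t 6.15 [ 0.5412 -0.016   0.0593] [-3.139 -0.149 -0.072] F [0.7 6.7 2.6]
[[[-0.001, -0.018, -0.001], [-0.0, -0.03, -0.0], 0.0], [[-0.001, -0.022, -0.026], [-0.0, -0.07, -0.0], 0.0], [[-0.014, -0.025, -0.063], [-0.0, -0.11, -0.0], 0.0], [[-0.048, -0.032, -0.074], [-0.0, -0.15, -0.0], 0.0], [[-0.083, -0.038, -0.079], [-0.0, -0.15, -0.0], 0.0]]
```

>>> {"method": "arm_command", "body": {
  "moves": [
    [[-0.001,-0.018,-0.001],[0,-0.03,0],0.0],
    [[-0.001,-0.022,-0.026],[0,-0.07,0],0.0],
    [[-0.014,-0.025,-0.063],[0,-0.11,0],0.0],
    [[-0.048,-0.032,-0.074],[0,-0.15,0],0.0],
    [[-0.083,-0.038,-0.079],[0,-0.15,0],0.0]
  ]
}}

```text
time: 6.65
tool_pos: [0.4511, 0.0273, 0.1263]
tool_rot: [-3.14, -0.002, -0.072]
contact_force: [-0.1, -0.5, 0.2]
opening: 0.0003
grip_force: 0.0
```

```bash
python3 - <<'E'
from h import *
rows((.438,.03,.125,0,-.069,0.),(.438,.03,.11,0,-.069,0.),(.438,.03,.09,0,-.069,0.),(.438,.03,.07,0,-.069,0.),(.438,.03,.06,0,-.069,0.))
E
```

```text
t 6.65 [0.4511 0.0273 0.1263] [-3.14e+00 -2.00e-03 -7.20e-02] F [-0.1 -0.5  0.2]
[[[-0.013, -0.002, 0.001], [-0.0, -0.0, -0.0], 0.0], [[-0.013, -0.002, 0.016], [-0.0, -0.0, -0.0], 0.0], [[-0.013, -0.002, 0.036], [-0.0, -0.0, -0.0], 0.0], [[-0.013, -0.002, 0.056], [-0.0, -0.0, -0.0], 0.0], [[-0.013, -0.002, 0.066], [-0.0, -0.0, -0.0], 0.0]]
```

>>> {"method": "arm_command", "body": {
  "moves": [
    [[-0.013,-0.002,0.001],[0,0,0],0.0],
    [[-0.013,-0.002,0.016],[0,0,0],0.0],
    [[-0.013,-0.002,0.036],[0,0,0],0.0],
    [[-0.013,-0.002,0.056],[0,0,0],0.0],
    [[-0.013,-0.002,0.066],[0,0,0],0.0]
  ]
}}

```text
time: 7.15
tool_pos: [0.4364, 0.0305, 0.0577]
tool_rot: [-3.14, 0.004, -0.071]
contact_force: [-0.0, -0.0, 0.1]
opening: 0.0004
grip_force: 0.0
```

```bash
cat >> h.py <<'E'
def midpath(deg,tilt,gap=.018,z=.06):
    out=[]
    for d,t in zip(deg,tilt):
        a=np.radians(d); c=NR+.14*np.array([np.cos(a),np.sin(a)]); out.append((c[0]-gap,c[1],z,t,-.069,0.))
    return out
E
python3 - <<'E'
from h import *
robot.observe()
cv2.imwrite("pics/s3.png",np.hstack([cv2.resize(robot.read_camera("side")[160:260,260:360,::-1],None,fx=4,fy=4,interpolation=cv2.INTER_CUBIC),cv2.resize(robot.read_camera("top")[130:230,270:370,::-1],None,fx=4,fy=4,interpolation=cv2.INTER_CUBIC)]))
rows(*midpath([137,135,132,128,124],[0,0,0,0,0]))
E
```

```text
t 7.25 [0.4364 0.0305 0.058 ] [-3.14   0.004 -0.071] F [-0.5  0.3  0.8]
[[[0.016, -0.0, -0.002], [-0.0, 0.0, -0.0], 0.0], [[0.019, -0.004, -0.002], [-0.0, 0.0, -0.0], 0.0], [[0.024, -0.009, -0.002], [-0.0, 0.0, -0.0], 0.0], [[0.031, -0.016, -0.002], [-0.0, 0.0, -0.0], 0.0], [[0.039, -0.022, -0.002], [-0.0, 0.0, -0.0], 0.0]]
```

View pics/s3.png

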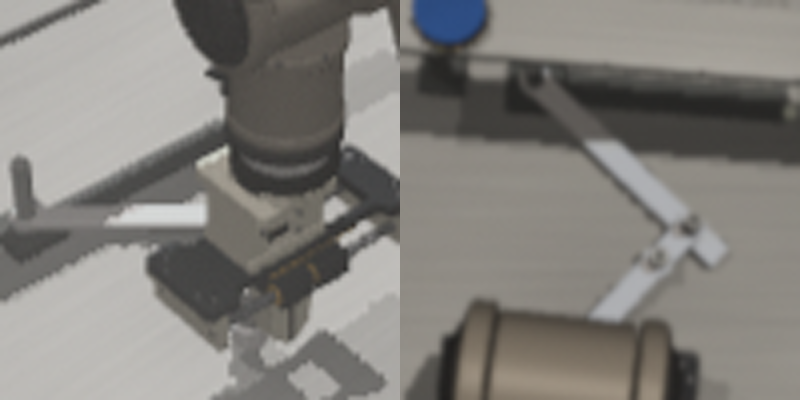

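The end segment lies along the middle one (right half: end post at (653,257) on the bar, near post at (688,224)). Now I fold the middle segment.

>>> {"method": "arm_command", "body": {
  "moves": [
    [[0.01,0,-0.002],[0,0,0],0.0],
    [[0.018,-0.003,-0.002],[0,0,0],0.0],
    [[0.024,-0.009,-0.002],[0,0,0],0.0],
    [[0.031,-0.016,-0.002],[0,0,0],0.0],
    [[0.039,-0.022,-0.002],[0,0,0],0.0]
  ]
}}

```text
time: 7.75
tool_pos: [0.478, 0.0506, 0.0612]
tool_rot: [-3.14, 0.002, -0.071]
contact_force: [-3.5, 0.3, 2.3]
opening: 0.0004
grip_force: 2.0
```

```bash
python3 - <<'E'
from h import *
rows(*midpath([120,116,112,108,104],[0,0,0,-.02,-.04]))
E
```

```text
t 7.75 [0.478  0.0506 0.0612] [-3.14e+00  2.00e-03 -7.10e-02] F [-3.5  0.3  2.3]
[[[0.006, -0.005, 0.001], [-0.0, 0.0, -0.0], 0.0], [[0.015, -0.01, 0.001], [-0.0, 0.0, -0.0], 0.0], [[0.023, -0.015, 0.001], [-0.0, 0.0, -0.0], 0.0], [[0.032, -0.019, 0.001], [-0.0, 0.02, -0.0], 0.0], [[0.041, -0.022, 0.001], [-0.0, 0.04, -0.0], 0.0]]
```

>>> {"method": "arm_command", "body": {
  "moves": [
    [[0.006,-0.005,0.001],[0,0,0],0.0],
    [[0.015,-0.01,0.001],[0,0,0],0.0],
    [[0.023,-0.015,0.001],[0,0,0],0.0],
    [[0.032,-0.019,0.001],[0,0.02,0],0.0],
    [[0.041,-0.022,0.001],[0,0.04,0],0.0]
  ]
}}

```text
time: 8.25
tool_pos: [0.5208, 0.069, 0.0596]
tool_rot: [-3.14, -0.039, -0.071]
contact_force: [-3.2, 0.0, -0.3]
opening: 0.0008
grip_force: 1.7
```

```bash
python3 - <<'E'
from h import *
rows(*midpath([100,96,92,88,84],[-.07,-.1,-.13,-.16,-.19]))
E
```

```text
t 8.25 [0.5208 0.069  0.0596] [-3.14  -0.039 -0.071] F [-3.2  0.  -0.3]
[[[0.009, -0.004, 0.0], [-0.0, 0.03, -0.0], 0.0], [[0.019, -0.006, 0.0], [-0.0, 0.06, -0.0], 0.0], [[0.029, -0.007, 0.001], [-0.0, 0.09, -0.0], 0.0], [[0.038, -0.008, 0.001], [-0.0, 0.12, -0.0], 0.0], [[0.048, -0.008, 0.002], [-0.0, 0.15, -0.0], 0.0]]
```

>>> {"method": "arm_command", "body": {
  "moves": [
    [[0.009,-0.004,0],[0,0.03,0],0.0],
    [[0.019,-0.006,0],[0,0.06,0],0.0],
    [[0.029,-0.007,0.001],[0,0.09,0],0.0],
    [[0.038,-0.008,0.001],[0,0.12,0],0.0],
    [[0.048,-0.008,0.002],[0,0.15,0],0.0]
  ]
}}

```text
time: 8.75
tool_pos: [0.569, 0.0734, 0.0597]
tool_rot: [-3.14, -0.19, -0.072]
contact_force: [-4.1, 0.2, -1.2]
opening: 0.0009
grip_force: 1.7
```

```bash
python3 - <<'E'
from h import *
print(robot.observe()["qpos"].round(2))
rows(*midpath([80,76,72,68,64],[-.23,-.27,-.31,-.35,-.39]))
E
```

```text
[ 0.    0.53  1.77 -0.02  0.65  1.66]
t 8.75 [0.569  0.0734 0.0597] [-3.14  -0.19  -0.072] F [-4.1  0.2 -1.2]
[[[0.01, 0.001, 0.002], [-0.0, 0.04, -0.0], 0.0], [[0.02, 0.002, 0.003], [-0.0, 0.08, -0.0], 0.0], [[0.029, 0.004, 0.005], [-0.0, 0.12, -0.0], 0.0], [[0.038, 0.007, 0.007], [-0.0, 0.16, -0.0], 0.0], [[0.047, 0.01, 0.009], [-0.0, 0.2, -0.0], 0.0]]
```

>>> {"method": "arm_command", "body": {
  "moves": [
    [[0.01,0.001,0.002],[0,0.04,0],0.0],
    [[0.02,0.002,0.003],[0,0.08,0],0.0],
    [[0.029,0.004,0.005],[0,0.12,0],0.0],
    [[0.038,0.007,0.007],[0,0.16,0],0.0],
    [[0.047,0.01,0.009],[0,0.2,0],0.0]
  ]
}}

```text
time: 9.25
tool_pos: [0.6158, 0.0601, 0.0596]
tool_rot: [-3.139, -0.39, -0.072]
contact_force: [-3.0, 2.4, -2.8]
opening: 0.0006
grip_force: 1.7
```

```bash
python3 - <<'E'
from h import *
print(robot.observe()["qpos"].round(2))
rows(*midpath([60.5,57,54,51,48.5],[-.43,-.47,-.5,-.52,-.52]))
E
```

```text
[-0.02  0.54  1.82 -0.05  0.39  1.67]
t 9.25 [0.6158 0.0601 0.0596] [-3.139 -0.39  -0.072] F [-3.   2.4 -2.8]
[[[0.008, 0.004, 0.003], [-0.0, 0.04, -0.0], 0.0], [[0.015, 0.007, 0.006], [-0.0, 0.08, -0.0], 0.0], [[0.021, 0.011, 0.008], [-0.0, 0.11, -0.0], 0.0], [[0.026, 0.015, 0.01], [-0.0, 0.13, -0.0], 0.0], [[0.031, 0.019, 0.012], [-0.0, 0.13, -0.0], 0.0]]
```

>>> {"method": "arm_command", "body": {
  "moves": [
    [[0.008,0.004,0.003],[0,0.01,0],0.0],
    [[0.015,0.007,0.006],[0,0.02,0],0.0],
    [[0.021,0.011,0.008],[0,0.03,0],0.0],
    [[0.026,0.015,0.01],[0,0.04,0],0.0],
    [[0.031,0.019,0.012],[0,0.05,0],0.0]
  ]
}}

```text
time: 9.75
tool_pos: [0.6478, 0.0381, 0.0603]
tool_rot: [-3.14, -0.439, -0.072]
contact_force: [-2.6, 0.4, -2.5]
opening: 0.0004
grip_force: 1.8
```

```bash
python3 - <<'E'
from h import *
print(robot.observe()["qpos"].round(2))
rows(*midpath([47,46,45,44,43],[-.44]*5))
E
```

```text
[-0.06  0.57  1.78 -0.01  0.35  1.6 ]
t 9.75 [0.6478 0.0381 0.0603] [-3.14  -0.439 -0.072] F [-2.6  0.4 -2.5]
[[[0.002, 0.001, 0.001], [-0.0, 0.0, -0.0], 0.0], [[0.004, 0.003, 0.002], [-0.0, 0.0, -0.0], 0.0], [[0.006, 0.005, 0.003], [-0.0, 0.0, -0.0], 0.0], [[0.007, 0.006, 0.004], [-0.0, 0.0, -0.0], 0.0], [[0.009, 0.008, 0.004], [-0.0, 0.0, -0.0], 0.0]]
```

>>> {"method": "arm_command", "body": {
  "moves": [
    [[0.002,0.001,0.001],[0,0,0],0.0],
    [[0.003,0.003,0.001],[0,0,0],0.0],
    [[0.004,0.004,0.002],[0,0,0],0.0],
    [[0.006,0.005,0.003],[0,0,0],0.0],
    [[0.006,0.005,0.003],[0,0,0],0.0]
  ]
}}

```text
time: 10.25
tool_pos: [0.6543, 0.033, 0.0604]
tool_rot: [-3.14, -0.439, -0.072]
contact_force: [-3.4, 0.0, -2.0]
opening: 0.0007
grip_force: 1.6
```

>>> {"method": "arm_command", "body": {
  "moves": [
    [[0.001,0.001,0],[0,0,0],0.0],
    [[0.002,0.002,0.001],[0,0,0],0.0],
    [[0.003,0.003,0.001],[0,0,0],0.0],
    [[0.004,0.004,0.002],[0,0,0],0.0],
    [[0.004,0.004,0.002],[0,0,0],0.0]
  ]
}}

```text
time: 10.75
tool_pos: [0.6566, 0.0287, 0.0597]
tool_rot: [-3.14, -0.435, -0.072]
contact_force: [-10.9, -0.5, 4.2]
opening: 0.0006
grip_force: 5.7
```

>>> {"method": "arm_command", "body": {
  "moves": [
    [[0.001,0,0],[0,0,0],0.0],
    [[0.001,0,0.001],[0,0,0],0.0],
    [[0.001,0,0.001],[0,0,0],0.0],
    [[0.001,0,0.001],[0,0,0],0.0],
    [[0.001,0,0.001],[0,0,0],0.0]
  ]
}}

```text
time: 11.25
tool_pos: [0.6571, 0.0286, 0.0594]
tool_rot: [-3.14, -0.434, -0.072]
contact_force: [-16.6, -1.0, 8.1]
opening: 0.0004
grip_force: 8.2
```

```bash
python3 - <<'E'
from h import *
rows((.645,.03,.06,-.4,-.069,0.),(.62,.03,.08,-.3,-.069,0.),(.59,.01,.115,-.2,-.069,0.),(.56,-.02,.125,-.1,-.069,0.),(.53,-.05,.125,-.1,-.069,0.))
E
```

```text
t 11.25 [0.6571 0.0286 0.0594] [-3.14  -0.434 -0.072] F [-16.6  -1.    8.1]
[[[-0.011, -0.001, -0.006], [-0.0, -0.03, -0.0], 0.0], [[-0.025, 0.001, -0.034], [-0.0, -0.13, -0.0], 0.0], [[-0.036, 0.023, -0.078], [-0.0, -0.23, -0.0], 0.0], [[-0.057, 0.055, -0.099], [-0.0, -0.33, -0.0], 0.0], [[-0.082, 0.087, -0.111], [-0.0, -0.33, -0.0], 0.0]]
```

>>> {"method": "arm_command", "body": {
  "moves": [
    [[-0.011,-0.001,-0.006],[0,-0.03,0],0.0],
    [[-0.025,0.001,-0.034],[0,-0.13,0],0.0],
    [[-0.036,0.023,-0.078],[0,-0.23,0],0.0],
    [[-0.057,0.055,-0.099],[0,-0.33,0],0.0],
    [[-0.082,0.087,-0.111],[0,-0.33,0],0.0]
  ]
}}

```text
time: 11.75
tool_pos: [0.5365, -0.0515, 0.1293]
tool_rot: [3.141, -0.118, -0.07]
contact_force: [1.8, -1.6, 0.3]
opening: 0.0008
grip_force: 0.0
```

```bash
python3 - <<'E'
from h import *
rows((.53,-.068,.12,-.1,-.069,0.),(.53,-.068,.1,-.1,-.069,0.),(.53,-.068,.075,-.1,-.069,0.),(.53,-.068,.06,-.1,-.069,0.))
E
```

```text
t 11.75 [ 0.5365 -0.0515  0.1293] [ 3.141 -0.118 -0.07 ] F [ 1.8 -1.6  0.3]
[[[-0.006, 0.017, 0.009], [0.0, -0.02, -0.0], 0.0], [[-0.009, 0.017, 0.028], [0.0, -0.02, -0.0], 0.0], [[-0.012, 0.017, 0.053], [0.0, -0.02, -0.0], 0.0], [[-0.013, 0.017, 0.068], [0.0, -0.02, -0.0], 0.0], [[-0.013, 0.017, 0.068], [0.0, -0.02, -0.0], 0.0]]
```

>>> {"method": "arm_command", "body": {
  "moves": [
    [[-0.006,0.017,0.009],[0,-0.02,0],0.0],
    [[-0.009,0.017,0.028],[0,-0.02,0],0.0],
    [[-0.012,0.017,0.053],[0,-0.02,0],0.0],
    [[-0.013,0.017,0.068],[0,-0.02,0],0.0],
    [[-0.013,0.017,0.068],[0,-0.02,0],0.0]
  ]
}}

```text
time: 12.25
tool_pos: [0.5258, -0.0664, 0.0552]
tool_rot: [-3.14, -0.089, -0.072]
contact_force: [-0.1, -0.2, -1.1]
opening: 0.0005
grip_force: 0.0
```

```bash
cat >> h.py <<'E'
def nearpath(th,tilt,gap=.018,z=.06,dy=-.003):
    out=[]
    for d,t in zip(th,tilt):
        a=-.069-np.pi/2-d; c=PV+.18*np.array([np.cos(a),np.sin(a)]); out.append((c[0]-gap,c[1]+dy,z,t,-.069,0.))
    return out
E
python3 - <<'E'
from h import *
cv2.imwrite("pics/s4.png",np.hstack([cv2.resize(robot.read_camera("side")[150:250,240:340,::-1],None,fx=4,fy=4,interpolation=cv2.INTER_CUBIC),cv2.resize(robot.read_camera("top")[130:230,270:370,::-1],None,fx=4,fy=4,interpolation=cv2.INTER_CUBIC)]))
rows(*nearpath([.8,.75,.71,.67,.63],[-.1,-.12,-.14,-.16,-.18]))
E
```

```text
t 12.35 [ 0.5267 -0.0664  0.057 ] [-3.14  -0.091 -0.072] F [0.4 1.5 0.5]
[[[0.019, -0.008, -0.001], [-0.0, 0.01, -0.0], 0.0], [[0.026, -0.002, -0.001], [-0.0, 0.03, -0.0], 0.0], [[0.031, 0.003, -0.0], [-0.0, 0.05, -0.0], 0.0], [[0.036, 0.007, 0.0], [-0.0, 0.07, -0.0], 0.0], [[0.042, 0.012, 0.001], [-0.0, 0.09, -0.0], 0.0]]
```

View pics/s4.png

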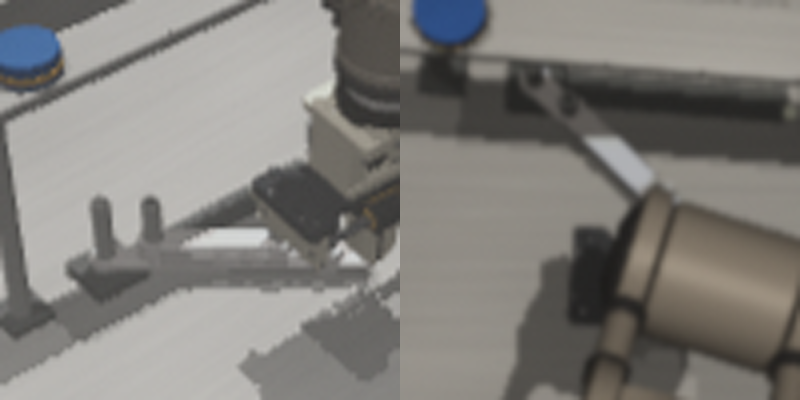

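The middle segment lies folded along the first: in the left half, the pivot post is at (101,225) with mid_post beside it at (150,215). Now I swing it home.

>>> {"method": "arm_command", "body": {
  "moves": [
    [[0.012,-0.002,-0.001],[0,0.01,0],0.0],
    [[0.02,0,-0.001],[0,0.02,0],0.0],
    [[0.027,0.002,0],[0,0.04,0],0.0],
    [[0.034,0.006,0],[0,0.06,0],0.0],
    [[0.041,0.011,0.001],[0,0.08,0],0.0]
  ]
}}

```text
time: 12.85
tool_pos: [0.5637, -0.0797, 0.0584]
tool_rot: [-3.139, -0.165, -0.071]
contact_force: [-9.6, -2.0, 6.6]
opening: 0.0005
grip_force: 4.5
```

```bash
python3 - <<'E'
from h import *
rows(*nearpath([.58,.53,.48,.43,.39],[-.21,-.24,-.27,-.3,-.32]))
E
```

```text
t 12.85 [ 0.5637 -0.0797  0.0584] [-3.139 -0.165 -0.071] F [-9.6 -2.   6.6]
[[[0.012, 0.006, 0.0], [-0.0, 0.04, -0.0], 0.0], [[0.019, 0.011, 0.002], [-0.0, 0.07, -0.0], 0.0], [[0.027, 0.015, 0.003], [-0.0, 0.1, -0.0], 0.0], [[0.035, 0.019, 0.004], [-0.0, 0.13, -0.0], 0.0], [[0.042, 0.022, 0.005], [-0.0, 0.15, -0.0], 0.0]]
```

>>> {"method": "arm_command", "body": {
  "moves": [
    [[0.009,0.006,0],[0,0.04,0],0.0],
    [[0.018,0.011,0.002],[0,0.07,0],0.0],
    [[0.026,0.015,0.003],[0,0.1,0],0.0],
    [[0.034,0.019,0.004],[0,0.13,0],0.0],
    [[0.042,0.022,0.005],[0,0.15,0],0.0]
  ]
}}

```text
time: 13.35
tool_pos: [0.6021, -0.1046, 0.058]
tool_rot: [-3.138, -0.311, -0.072]
contact_force: [-8.0, -2.5, -5.7]
opening: 0.0002
grip_force: 4.0
```

```bash
python3 - <<'E'
from h import *
print(robot.observe()["qpos"].round(2))
rows(*nearpath([.345,.3,.26,.22,.18],[-.34,-.37,-.4,-.42,-.44]))
E
```

```text
[-0.34  0.55  1.78  0.17  0.52  1.17]
t 13.35 [ 0.6021 -0.1046  0.058 ] [-3.138 -0.311 -0.072] F [-8.  -2.5 -5.7]
[[[0.01, 0.003, 0.001], [-0.0, 0.03, -0.0], 0.0], [[0.017, 0.005, 0.003], [-0.0, 0.06, -0.0], 0.0], [[0.023, 0.007, 0.005], [-0.0, 0.09, -0.0], 0.0], [[0.03, 0.009, 0.008], [-0.0, 0.11, -0.0], 0.0], [[0.037, 0.01, 0.01], [-0.0, 0.13, -0.0], 0.0]]
```

>>> {"method": "arm_command", "body": {
  "moves": [
    [[0.008,0.003,0],[0,0.03,0],0.0],
    [[0.015,0.005,0.002],[0,0.06,0],0.0],
    [[0.022,0.007,0.004],[0,0.09,0],0.0],
    [[0.029,0.009,0.006],[0,0.12,0],0.0],
    [[0.036,0.01,0.008],[0,0.15,0],0.0]
  ]
}}

```text
time: 13.85
tool_pos: [0.6388, -0.1171, 0.0615]
tool_rot: [-3.138, -0.462, -0.073]
contact_force: [-7.0, -0.8, -3.7]
opening: 0.0001
grip_force: 3.4
```

```bash
python3 - <<'E'
from h import *
print(robot.observe()["qpos"].round(2))
rows(*nearpath([.15,.12,.095,.07,.05],[-.47,-.48,-.49,-.5,-.5]))
E
```

```text
[-0.36  0.57  1.8   0.39  0.35  0.94]
t 13.85 [ 0.6388 -0.1171  0.0615] [-3.138 -0.462 -0.073] F [-7.  -0.8 -3.7]
[[[0.005, 0.001, 0.004], [-0.0, 0.01, -0.0], 0.0], [[0.009, 0.002, 0.006], [-0.0, 0.02, -0.0], 0.0], [[0.013, 0.003, 0.008], [-0.0, 0.03, -0.0], 0.0], [[0.017, 0.003, 0.01], [-0.0, 0.04, -0.0], 0.0], [[0.021, 0.003, 0.012], [-0.0, 0.04, -0.0], 0.0]]
```

>>> {"method": "arm_command", "body": {
  "moves": [
    [[0.005,0.001,0.003],[0,0.01,0],0.0],
    [[0.009,0.002,0.005],[0,0.02,0],0.0],
    [[0.013,0.003,0.007],[0,0.02,0],0.0],
    [[0.017,0.003,0.009],[0,0.02,0],0.0],
    [[0.021,0.003,0.011],[0,0.02,0],0.0]
  ]
}}

```text
time: 14.35
tool_pos: [0.6617, -0.1219, 0.0611]
tool_rot: [-3.138, -0.48, -0.073]
contact_force: [-11.7, -4.2, -1.1]
opening: -0.0001
grip_force: 6.2
```

```bash
python3 - <<'E'
from h import *
print(robot.observe()["qpos"].round(2))
rows(*nearpath([.04,.03,.02,.01,0],[-.48]*5))
E
```

```text
[-0.36  0.59  1.75  0.4   0.36  0.94]
t 14.35 [ 0.6617 -0.1219  0.0611] [-3.138 -0.48  -0.073] F [-11.7  -4.2  -1.1]
[[[0.002, 0.0, 0.002], [-0.0, -0.0, -0.0], 0.0], [[0.003, 0.0, 0.003], [-0.0, -0.0, -0.0], 0.0], [[0.005, 0.0, 0.004], [-0.0, -0.0, -0.0], 0.0], [[0.006, 0.0, 0.005], [-0.0, -0.0, -0.0], 0.0], [[0.008, 0.0, 0.005], [-0.0, -0.0, -0.0], 0.0]]
```

>>> {"method": "arm_command", "body": {
  "moves": [
    [[0.002,0,0.001],[0,0,0],0.0],
    [[0.003,0,0.002],[0,0,0],0.0],
    [[0.005,0,0.003],[0,0,0],0.0],
    [[0.007,0,0.004],[0,0,0],0.0],
    [[0.008,0,0.004],[0,0,0],0.0]
  ]
}}

```text
time: 14.85
tool_pos: [0.6712, -0.1225, 0.0615]
tool_rot: [-3.138, -0.481, -0.073]
contact_force: [-8.1, -2.1, -4.7]
opening: 0.0007
grip_force: 4.3
```

>>> {"method": "arm_command", "body": {
  "moves": [
    [[0.001,0,0],[0,0,0],0.0],
    [[0.002,0,0.001],[0,0,0],0.0],
    [[0.003,0,0.002],[0,0,0],0.0],
    [[0.004,0,0.002],[0,0,0],0.0],
    [[0.004,0,0.002],[0,0,0],0.0]
  ]
}}

```text
time: 15.35
tool_pos: [0.6727, -0.1225, 0.0608]
tool_rot: [-3.137, -0.476, -0.073]
contact_force: [-23.8, -3.9, 5.3]
opening: 0.0007
grip_force: 11.6
```

Firm stop at the predicted home position. I'll retreat and check.

```bash
python3 - <<'E'
from h import *
rows((.655,-.12,.06,-.45,-.069,0.),(.62,-.12,.065,-.38,-.069,0.),(.58,-.12,.09,-.26,-.069,0.),(.54,-.14,.12,-.15,-.069,0.),(.5,-.17,.15,-.05,-.069,0.))
E
```

```text
t 15.35 [ 0.6727 -0.1225  0.0608] [-3.137 -0.476 -0.073] F [-23.8  -3.9   5.3]
[[[-0.016, -0.001, -0.008], [-0.0, -0.03, -0.0], 0.0], [[-0.045, 0.001, -0.028], [-0.0, -0.1, -0.0], 0.0], [[-0.069, 0.004, -0.068], [-0.0, -0.22, -0.0], 0.0], [[-0.089, 0.027, -0.113], [-0.0, -0.33, -0.0], 0.0], [[-0.109, 0.059, -0.157], [-0.0, -0.43, -0.0], 0.0]]
```

>>> {"method": "arm_command", "body": {
  "moves": [
    [[-0.016,-0.001,-0.008],[0,-0.03,0],0.0],
    [[-0.045,0.001,-0.028],[0,-0.1,0],0.0],
    [[-0.069,0.004,-0.068],[0,-0.22,0],0.0],
    [[-0.089,0.027,-0.113],[0,-0.33,0],0.0],
    [[-0.109,0.059,-0.157],[0,-0.43,0],0.0]
  ]
}}

```text
time: 15.85
tool_pos: [0.5122, -0.164, 0.1474]
tool_rot: [-3.14, -0.056, -0.07]
contact_force: [1.7, -0.5, -0.2]
opening: 0.0006
grip_force: 0.0
```

>>> {"method": "arm_command", "body": {
  "moves": [
    [[-0.02,0.03,-0.02],[0,0,0],0.0],
    [[-0.04,0.06,-0.04],[0,0,0],0.0],
    [[-0.06,0.09,-0.06],[0,0,0],0.0],
    [[-0.08,0.12,-0.07],[0,0,0],0.0],
    [[-0.08,0.13,-0.07],[0,0,0],0.0]
  ]
}}

```text
time: 16.35
tool_pos: [0.4191, -0.2907, 0.2122]
tool_rot: [3.14, -0.061, -0.075]
contact_force: [0.3, 0.8, -0.2]
opening: 0.0004
grip_force: 0.0
```

```bash
python3 - <<'E'
from h import *
print(robot.observe()["contact_force"],robot.observe()["tool_pos"])
cv2.imwrite("pics/s5.png",np.hstack([cv2.resize(robot.read_camera("side")[110:260,210:360,::-1],None,fx=4,fy=4,interpolation=cv2.INTER_CUBIC)[:,:]]))
cv2.imwrite("pics/t5.png",robot.read_camera("top")[:,:,::-1])
M=model([.7017,.0597,-.069,0,0,0])
for k in("pivot","near","mid","end"): print(k,(proj("side",[*M[k],.08])-[210,110])*4)
E
```

```text
[ 0.2652749   0.79430632 -0.15173367] [ 0.4190598  -0.29067716  0.21217928]
pivot [217.28981887 359.5709236 ]
near [394.31322454 269.66705833]
mid [258.40030652 338.6923752 ]
end [356.69140917 288.77383468]
```

View pics/s5.png

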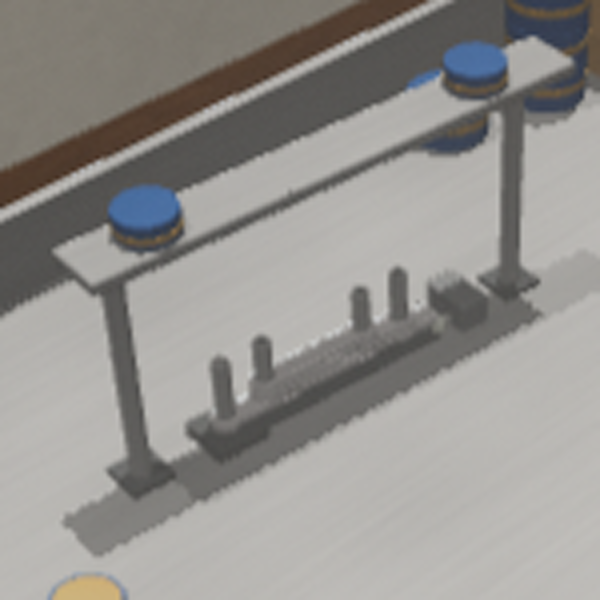

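View pics/t5.png

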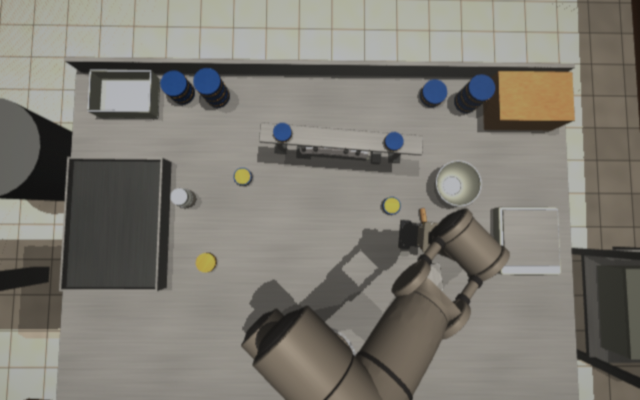

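In the side crop all four posts stand in one line: pivot (221,359), mid (262,339), end (361,290) and near (398,270). That matches the fully stowed prediction, apart from the same 1 px offset at every post. The tins, lids, jar and bowl are unmoved in the top view. The arm hides most of the spatula, but the tool never came near it.

```bash
python3 -c "
from cell import robot
print(robot.hand_in())"
```

```text
the job is handed in; nothing more can be done
None
```

The guide is folded in the order asked and swung home past the catch against its firm stop, the camera check agrees, the bystanders were left alone, and the job was handed in at about 16 s.

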